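# Set the label feed dial by counted clicks and store it

### The job

Nobody knows where the feed dial on the control box stands, so turn it back anticlockwise until you feel its end stop, without forcing the stop, then turn it clockwise exactly four clicks. Leave it resting on the fourth click and press the round button fully down to store the setting, then let it come up again and leave the things round the box where they are.

Things in the scene. Friction and masses are not known exactly. Their poses are not given: they have to be found in the camera images.
- feed_setter: Grey plastic control box, 116 x 186 x 48 mm (x, y, z), fixed to the worktop, flat aluminium top panel 48 mm above the worktop. Origin: centre of the underside; z up, long side along its y. On the panel: the black round dial at its (0, +45 mm), the push button at its (-12, -45 mm). Apart from these nothing on the panel stands more than 2 mm above it
- dial_grip (a point): On the dial's vertical axis, 68 mm above the worktop (20 mm above the panel). The dial is a plain ribbed black rubber cylinder without any pointer, 54 mm in diameter, reaching from 1 to 32 mm above the panel. It starts on an unknown click, 2 to 6 clicks clockwise (seen from above) of click zero, and can turn 9 clicks clockwise of click zero
- dial_top (a point): Centre of the dial's top face. A click every 20 degrees (0.349 rad): between clicks the dial resists with up to 0.12 N m, then pulls on as much; let go, it settles on the nearest click. Anticlockwise it meets a hard stop 0.06 rad past click zero. The dial's mount in the box twists springily (4 N m per rad), so at the stop the torque rises on steadily as it is turned; over 0.35 N m forces the stop
- setting_rack (a point): A point on the small rack inside the box under the dial (hidden, cannot be seen). On click zero it lies at x = 0 of the box's frame, and it moves only 0.1 mm along the box's +x for each click clockwise: far too little to be measured through the reading noise
- mount_gauge (a point): A point inside the box (hidden, cannot be seen) that shows the twist of the dial's mount: x = 0 of the box's frame when untwisted, and 1 mm per rad (0.25 mm per N m), negative when the dial is pressed anticlockwise: far too little to be measured through the reading noise
- store_button (a joint): Travel of the push button in m: 0 up, 0.006 fully down; spring, about 5 N fully down; comes up by itself
- store_button_top (a point): Centre of the top of the round button (26 mm in diameter, steel, pressed straight down) in its low black housing
- label_roll: Bystander: loose roll of white labels, 68 mm in diameter, 47 mm tall, on the worktop near the dial end of the box. Origin: centre of underside
- black_tape: Bystander: loose roll of black tape, 58 mm in diameter, 19 mm tall, lying flat near the button end of the box. Origin: centre of underside
- carton: Bystander: loose small carton 60 x 85 x 35 mm lying beyond the label roll. Origin: centre of underside

How it is judged (in metres and radians):
On the way, in this order (a step that is already met when the one before it is completed fails the run):
1. the dial has been turned back to its end stop (within 0.3 click of click zero) (x of setting_rack in the frame of feed_setter below 3e-05 m), for 0.05 s.
2. the dial stands on the fourth click from the stop (within 0.3 click) (x of setting_rack in the frame of feed_setter between 0.00037 and 0.00043 m), for 0.2 s.
3. the button is pressed at least 4.5 of its 6 mm while the dial stands on the fourth click (all of step 2 and value of joint store_button above 0.0045 m), for 0.05 s.
At the end, for the whole second after the job is handed in: The dial rests on the fourth click clockwise from its end stop (within 0.3 click) and the button is up again (less than 1.5 mm down) (all of step 2 and value of joint store_button below 0.0015 m); the robot touches nothing.
It fails at once if the end stop is forced: the dial is turned anticlockwise with more than about 0.4 N m (its mount twisted by over 0.1 rad) (x of mount_gauge in the frame of feed_setter below -0.0001 m).
It fails at once if a bystander is pushed more than 20 mm (distance of any of label_roll, black_tape, carton from where it was at the start of the episode above 0.02 m).
It also fails if it takes over 72 s, if anything falls off the work surface, if the arm or the gripper's body presses on something with over 40 N, if the wrist force passes 120 N, or if a joint passes its speed limit or range.

### The arm

A 6-joint arm with a two-finger parallel gripper is mounted at the origin on a cart in front of the work surface, level with it; the furniture and walls round the work are solid. World frame = base frame: x ahead of the robot, y to its left, z up, the work surface at z = 0. Lengths are in mm, angles in rad, forces in N, time in s.
With the tool pointing down it reaches from about 350 to 775 mm from the base axis. Payload 7.3 kg.
Tool frame: the origin (TCP) lies on the centre line of the jaws, within the pads' length; the fingertips stand bot.nose_length ahead of it and the grasp point (between the pads) lies 6 mm ahead of it (bot.nose_length is the distance from the TCP to the fingertips, in mm); x points along the fingers, y is the direction in which the jaws open and shut, and the axes are right-handed (so a half turn about x gives the same grasp; the last joint's range is limited). The gripper opens to 92 mm and grips with 3 to 60 N. Pads are 19 mm wide; open, the fingers measure 130 mm over their backs; the gripper's body (75 mm by 190 mm) begins 47 mm behind the grasp point.
Start: joints at [-1.411, 0.342, 1.524, -0, 1.275, -0.146], TCP at [158.077, -500.654, 251.741] pointing down, gripper open.
Joint ranges: [-2.53, 2.53], [-0.77, 2.02], [0.04, 2.7], [-1, 4.14], [0.28, 2.66], [-3.11, 3.11]. Speed limits (rad/s): [2.57, 2.57, 3.14, 3.14, 3.14, 3.14].

### API

Orientations are given as [roll, pitch, yaw] about the fixed x, y, z axes, in that order (R = Rz(yaw) Ry(pitch) Rx(roll)).
In Python, from plant import bot gives the robot as it stands. The module is installed in compiled form; this text tells all that it offers.
- The arm moves only by the tool move_arm, never from a script. Its argument "deltas" is a list of rows, each an object of numbers: "x", "y", "z": the shift along the tool's x, y, z each as a share of 40 mm, from -1 to 1; "roll": the turn about the tool's x as a share of 4 degrees, from -1 to 1. A call has 1 to 20 rows; each row shifts and turns the commanded pose from where the row before left it, along the tool's axes as they then stand; what a row does not reach is not made up. A row lasts 1/12 s, in which the tool goes at most 41.7 mm and 7.16 degrees, less where a joint would pass 70% of its speed; a pose out of reach is approached as far as the arm can. A call with a number of a shift or a turn outside -1 to 1 is refused whole. A call with a gripper value outside its range is refused whole. "grip" is the opening, from 0 (shut) to 1 (fully open), set as the call begins (left out, the last holds). The fingers move at their own pace and stop on an object; the grip force is fixed at half the most. Time passes only in rows, so rows that do not move let the fingers close. It gives the time, the measured TCP pose, the force and the opening at its end, in the units of the state.
- bot.get_obs(): the state, without advancing time (a new reading comes with each control period).
- bot.capture(name): name is "scene" or "side" or "wrist"; returns the picture (400x640x3 uint8, red, green, blue); there is no depth.
- bot.camera_model(name): a dict with "fovy" (degrees; the focal length in pixels is half the picture's height over the tangent of half this angle, whatever the lens; pixels are square), "cx", "cy" (the principal point, pixels), "R" (3x3) and "t" (3): a world point X has camera coordinates R X + t; the wrist camera has in their place "hand_eye" (4x4, takes a point from camera to tool coordinates, whose origin is the TCP and whose axes are the tool frame's). Camera axes: x right, y down, z forward; pixel columns grow to the right and rows downward; lengths in mm; the calibration is good to about 2 mm. The wrist camera is an equidistant fisheye: a pixel r from the principal point sees the ray r / f radians off the axis. A picture is of the moment at which its call begins: read the wrist's pose just before it. camera_model takes no time and is no camera call.
- bot.close_job(): hands the job in, once; it reports no verdict.
The state is a dict: "time": time; "joint_positions": joint angles; "dq": joint speeds; "tau": joint torques, N m; "tool_pos": TCP position; "tcp_rot": TCP orientation; "contact_force": force on the tool from outside, world axes, zero at the start; "moment": the same for the moment, N m; "grip_width": finger opening in mm.
Only numpy, scipy, OpenCV 4.12 (cv2) and the standard library are available. Lean on these libraries where they do the work, as an engineer would, in place of code of your own. Each camera call takes 0.05 s, during which the arm holds its last target. There are 200 camera calls.

## Working session

There is one attempt and no reset: what is moved stays moved. The work goes in short steps, Python scripts to look and compute and a tool call to move; the robot and the scene stay as the last step left them, time stands still between calls to the robot, and variables do not carry over. Pictures are saved under pics/ and viewed, about 8 in all and at most 12, crops included, and the job is handed in when it is done.

Besides the shell and the picture viewer there is one more tool, called after "Call:" by a JSON object that holds its "fn" and its "kwargs". move_arm: Moves the arm, as the interface text tells. Its arguments: {"type":"object","properties":{"deltas":{"type":"array","items":{"type":"object","properties":{"x":{"type":"number"},"y":{"type":"number"},"z":{"type":"number"},"roll":{"type":"number"}}}},"grip":{"type":"number"}},"required":["deltas"]}

```bash
mkdir -p pics
python3 - <<'E'
from plant import bot
import cv2
o=bot.get_obs();print(o,bot.nose_length)
for n in("scene","side"):
    m=bot.camera_model(n);print(n,m)
    cv2.imwrite(f"pics/{n}0.png",bot.capture(n)[:,:,::-1])
print(bot.camera_model("wrist"))
E
```

```text
{'time': 0.0, 'joint_positions': array([-1.41100805e+00,  3.42733662e-01,  1.52503252e+00, -1.36852482e-05,
        1.27539000e+00, -1.45999511e-01]), 'dq': array([-7.30818689e-05, -7.67216410e-04,  1.19217147e-03,  1.18657872e-03,
        7.34773818e-04,  4.24897737e-04]), 'tau': array([ 8.96060264e-04, -4.31234372e+01, -2.44217134e+01,  7.18402304e-02,
        5.59386739e-02, -1.10054689e-04]), 'tool_pos': array([ 158.00600086, -500.26652085,  251.03384528]), 'tcp_rot': array([-1.70842633,  1.56923275,  1.73895811]), 'contact_force': array([-0.0562887 , -0.41901677, -0.13733197]), 'moment': array([-0.00797856,  0.05306012, -0.06838973]), 'grip_width': 91.72109008256037} 25.0
scene {'fovy': 49.0090926482807, 'cx': 319.5729977231519, 'cy': 197.59219926739104, 'R': array([[-0.46493685, -0.88506592,  0.0221819 ],
       [-0.5182843 ,  0.25177793, -0.8173061 ],
       [ 0.71778486, -0.39149225, -0.57577661]]), 't': array([354.00881686, 320.02035148, 703.22644098])}
side {'fovy': 47.22377513112187, 'cx': 317.31814412885285, 'cy': 205.51043130652235, 'R': array([[-0.99628248, -0.08613925, -0.0011211 ],
       [-0.03867767,  0.45889678, -0.88764733],
       [ 0.07697574, -0.88430412, -0.46052249]]), 't': array([ 543.89749719,   38.2220074 , 1126.98933861])}
{'fovy': 65.70646984690485, 'cx': 320.66682022730527, 'cy': 201.01752810995404, 'hand_eye': array([[-3.61841530e-04, -2.59592969e-01,  9.65718054e-01,
        -1.32940411e+02],
       [ 9.99999907e-01,  1.31153859e-04,  4.09941716e-04,
         1.05358384e+00],
       [-2.33075637e-04,  9.65718113e-01,  2.59592897e-01,
        -7.00618751e+01],
       [ 0.00000000e+00,  0.00000000e+00,  0.00000000e+00,
         1.00000000e+00]])}
```

View pics/scene0.png

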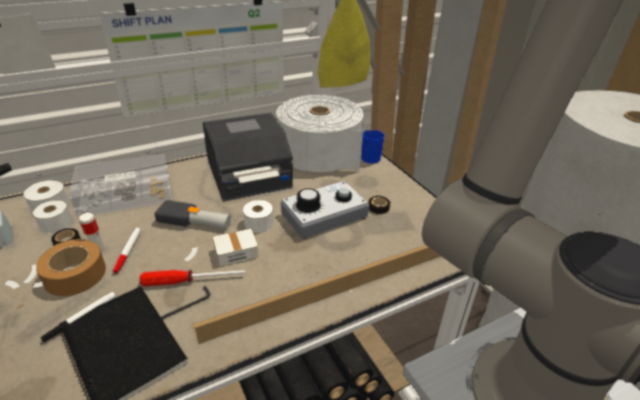

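View pics/side0.png

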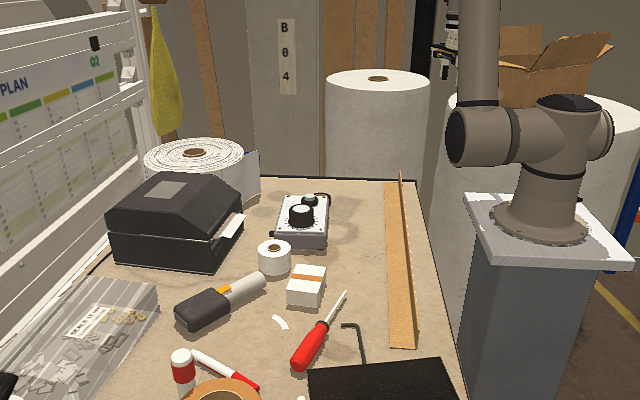

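The control box shows at about (325,208) in the scene view and (302,220) in the side view. The label roll is at (257,215) and the tape at (379,204) in scene. I'll enlarge both.

Run:
```python
import cv2,numpy as np
a=cv2.imread("pics/scene0.png")[165:245,235:400];b=cv2.imread("pics/side0.png")[180:280,250:340]
a=cv2.resize(a,None,fx=4.8,fy=4.8,interpolation=cv2.INTER_CUBIC)[:,:] 
b=cv2.resize(b,None,fx=5,fy=5,interpolation=cv2.INTER_CUBIC)
cv2.imwrite("pics/a.png",a);cv2.imwrite("pics/b.png",b)
```

```text
(no output)
```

View pics/a.png

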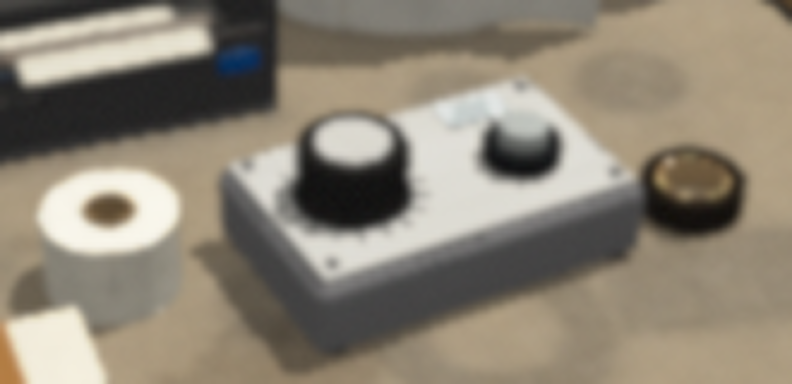

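View pics/b.png

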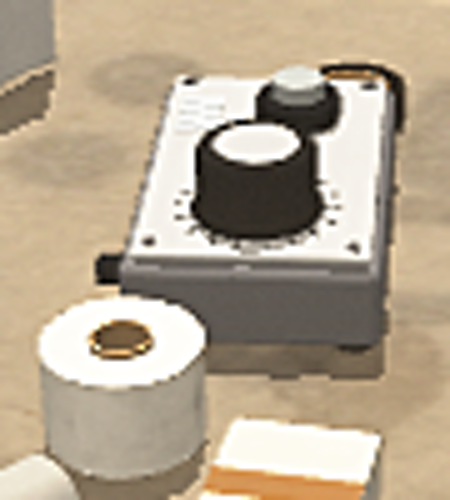

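```bash
cat > h.py <<'E'
import numpy as np
from plant import bot
def ray(n,u,v):
    m=bot.camera_model(n);f=200/np.tan(np.radians(m["fovy"]/2));R=np.array(m["R"]);t=np.array(m["t"])
    return -R.T@t,R.T@np.array([(u-m["cx"])/f,(v-m["cy"])/f,1])
def atz(n,u,v,z):
    c,d=ray(n,u,v);return c+d*(z-c[2])/d[2]
def tri(p):
    A=0;b=0
    for n,u,v in p:
        c,d=ray(n,u,v);d=d/np.linalg.norm(d);P=np.eye(3)-np.outer(d,d);A=A+P;b=b+P@c
    return np.linalg.solve(A,b)
E
python3 - <<'E'
from h import *
np.set_printoptions(precision=1,suppress=True)
S=lambda u,v:("scene",(u+.5)/4.8-.5+235,(v+.5)/4.8-.5+165)
D=lambda u,v:("side",(u+.5)/5-.5+250,(v+.5)/5-.5+180)
pts=dict(dial=(S(352,140),D(257,144),80),but=(S(523,128),D(299,80),62),
s1=(S(247,163),D(149,241),48),s2=(S(520,87),D(188,82),48),s3=(S(615,172),D(370,86),48),s4=(S(332,263),D(352,246),48),
label=(S(109,210),D(122,338),47),tape=(S(693,182),D(365,85),19))
for k,(a,b,z) in pts.items(): print(k,tri([a,b]),atz(*a,z),atz(*b,z))
E
```

```text
dial [571.1 132.5  80.2] [572.4 131.8  80. ] [570.7 133.5  80. ]
but [561.4  41.8  67.1] [567.6  37.9  62. ] [562.5  31.5  62. ]
s1 [615.  168.9  49.6] [618.5 167.2  48. ] [614.8 167.9  48. ]
s2 [620.9   7.6  46.7] [619.    8.8  48. ] [620.6  10.1  48. ]
s3 [529.9   5.8  48.1] [531.   5.  48.] [529.6   6.9  48. ]
s4 [525.8 165.2  48.6] [526.9 164.7  48. ] [525.7 164.8  48. ]
label [614.3 242.5  45.6] [613.  242.8  47. ] [613.6 245.2  47. ]
tape [536.3 -48.7  21.1] [539.  -50.8  19. ] [536.5 -52.5  19. ]
```

Run:
```python
from h import *
from scipy.spatial.transform import Rotation as Ro
np.set_printoptions(precision=3,suppress=True)
for p in [("scene",217,195),("scene",292,185),("side",212,271),("side",241,230)]: print(p,atz(*p,0))
print(tri([("scene",292,158),("side",243,193)]))
o=bot.get_obs();R=Ro.from_euler("xyz",o["tcp_rot"]).as_matrix();print(R)
print("d tool",R.T@(np.array([571.5,132,251])-o["tool_pos"])/40)
```

```text
('scene', 217, 195) [773.968 295.346   0.   ]
('scene', 292, 185) [731.885  99.964   0.   ]
('side', 212, 271) [740.079 273.066   0.   ]
('side', 241, 230) [719.388 104.478   0.   ]
[705.158 110.705 101.178]
[[-0.     0.301 -0.954]
 [ 0.001 -0.954 -0.301]
 [-1.    -0.001 -0.   ]]
d tool [  0.022 -11.963 -14.616]
```

Call:
{"fn": "move_arm", "kwargs": {"deltas": [{"y": -0.63, "z": -0.77}, {"y": -0.63, "z": -0.77}, {"y": -0.63, "z": -0.77}, {"y": -0.63, "z": -0.77}, {"y": -0.63, "z": -0.77}, {"y": -0.63, "z": -0.77}, {"y": -0.63, "z": -0.77}, {"y": -0.63, "z": -0.77}, {"y": -0.63, "z": -0.77}, {"y": -0.63, "z": -0.77}, {"y": -0.63, "z": -0.77}, {"y": -0.63, "z": -0.77}, {"y": -0.63, "z": -0.77}, {"y": -0.63, "z": -0.77}, {"y": -0.63, "z": -0.77}, {"y": -0.63, "z": -0.77}, {"y": -0.63, "z": -0.77}, {"y": -0.63, "z": -0.77}, {"y": -0.63, "z": -0.77}, {}], "grip": 0.8}}

```text
$.deltas[0]: bad value
```

```bash
cat >> h.py <<'E'
from scipy.spatial.transform import Rotation as Ro
import cv2
np.set_printoptions(precision=3,suppress=True)
def st(goal=None):
    o=bot.get_obs();R=Ro.from_euler("xyz",o["tcp_rot"]).as_matrix()
    print("t",o["time"],"pos",o["tool_pos"],"q6",o["joint_positions"][5],"yaw_y",np.degrees(np.arctan2(R[1,1],R[0,1])),"F",o["contact_force"],"M",o["moment"],"tau6",o["tau"][5],"w",o["grip_width"])
    if goal is not None: print("rows sum",R.T@(np.array(goal)-o["tool_pos"])/40)
    return o,R
E
python3 - <<'E'
from h import *
o,R=st([571.5,132,251]);print(R,o["joint_positions"])
im=bot.capture("wrist");cv2.imwrite("pics/w1.png",im[:,:,::-1])
m=bot.camera_model("wrist");H=np.array(m["hand_eye"]);f=200/np.tan(np.radians(m["fovy"]/2))
for n,P in dict(dial=(571.5,132,80),but=(562,41.5,67),s1=(615,168.9,48),s3=(530,5.8,48)).items():
    c=np.linalg.inv(H)@np.r_[R.T@(np.array(P)-o["tool_pos"]),1];c=c[:3]
    r=np.hypot(c[0],c[1]);a=np.arctan2(r,c[2]);print(n,m["cx"]+f*a*c[0]/r,m["cy"]+f*a*c[1]/r)
E
```

```text
t 0.1 pos [ 158.027 -500.306  251.1  ] q6 -0.14597385801733517 yaw_y -72.48042037660548 F [0.243 0.565 0.408] M [ 0.024 -0.019 -0.053] tau6 -5.0496853418735554e-05 w 91.59881523298579
rows sum [  0.022 -11.963 -14.616]
[[-0.     0.301 -0.954]
 [ 0.001 -0.954 -0.301]
 [-1.    -0.001 -0.   ]] [-1.411  0.343  1.525  0.     1.275 -0.146]
dial 51.33796965855777 -122.69237623329033
but 82.77539268335485 -126.11186755245907
s1 60.78005611716486 -128.24299304319007
s3 93.1168147987855 -111.06277404814941
```

View pics/w1.png

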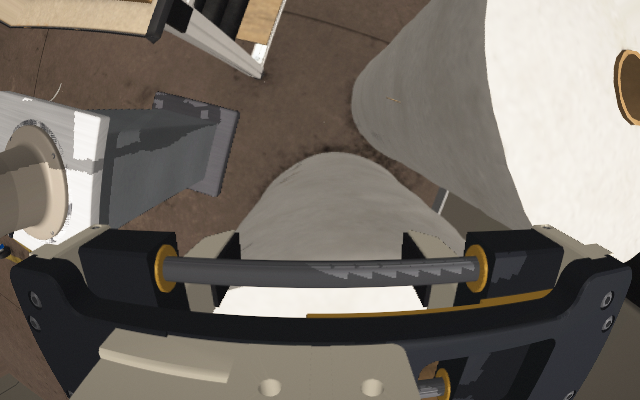

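The wrist picture shows the floor rolls. One is under the gripper at about (320,300) and a taller one is to the right at (560,100). Up-left towards the table is clear. The move was refused, so I'll fill in every key.

Call:
{"fn": "move_arm", "kwargs": {"deltas": [{"x": 0, "y": -0.63, "z": -0.77, "roll": 0}, {"x": 0, "y": -0.63, "z": -0.77, "roll": 0}, {"x": 0, "y": -0.63, "z": -0.77, "roll": 0}, {"x": 0, "y": -0.63, "z": -0.77, "roll": 0}, {"x": 0, "y": -0.63, "z": -0.77, "roll": 0}, {"x": 0, "y": -0.63, "z": -0.77, "roll": 0}, {"x": 0, "y": -0.63, "z": -0.77, "roll": 0}, {"x": 0, "y": -0.63, "z": -0.77, "roll": 0}, {"x": 0, "y": -0.63, "z": -0.77, "roll": 0}, {"x": 0, "y": -0.63, "z": -0.77, "roll": 0}, {"x": 0, "y": -0.63, "z": -0.77, "roll": 0}, {"x": 0, "y": -0.63, "z": -0.77, "roll": 0}, {"x": 0, "y": -0.63, "z": -0.77, "roll": 0}, {"x": 0, "y": -0.63, "z": -0.77, "roll": 0}, {"x": 0, "y": -0.63, "z": -0.77, "roll": 0}, {"x": 0, "y": -0.63, "z": -0.77, "roll": 0}, {"x": 0, "y": -0.63, "z": -0.77, "roll": 0}, {"x": 0, "y": -0.63, "z": -0.77, "roll": 0}, {"x": 0, "y": -0.63, "z": -0.77, "roll": 0}, {"x": 0, "y": 0, "z": 0, "roll": 0}], "grip": 0.8}}

```text
time: 1.82
tool_pos: [574.1, 137.6, 250.4]
tcp_rot: [-2.079, 1.569, 1.373]
contact_force: [-1.4, 0.3, 0.2]
grip_width: 73.6
```

Run:
```python
from h import *
o,R=st([571.5,132,251]);print(R,o["joint_positions"])
im=bot.capture("wrist");cv2.imwrite("pics/w2.png",im[:,:,::-1])
m=bot.camera_model("wrist");H=np.array(m["hand_eye"]);f=200/np.tan(np.radians(m["fovy"]/2))
for n,P in dict(dial=(571.5,132,80),but=(562,41.5,67),s1=(615,168.9,48),s3=(530,5.8,48)).items():
    c=np.linalg.inv(H)@np.r_[R.T@(np.array(P)-o["tool_pos"]),1];c=c[:3]
    r=np.hypot(c[0],c[1]);a=np.arctan2(r,c[2]);print(n,m["cx"]+f*a*c[0]/r,m["cy"]+f*a*c[1]/r)
```

```text
t 1.8167 pos [574.143 137.625 250.361] q6 1.3643994686400083 yaw_y -72.21928837796331 F [-1.407  0.284  0.241] M [-0.063  0.09   0.039] tau6 0.7089888677001 w 73.56247003807842
rows sum [-0.016  0.114  0.106]
[[ 0.     0.305 -0.952]
 [ 0.002 -0.952 -0.305]
 [-1.    -0.002 -0.001]] [0.104 0.464 1.338 0.002 1.339 1.364]
dial 324.3348978196874 194.26645798447956
but 399.39874178046864 223.93441338250184
s1 303.9021932432531 139.86587065679487
s3 411.9418734021635 250.57280141285838
```

View pics/w2.png

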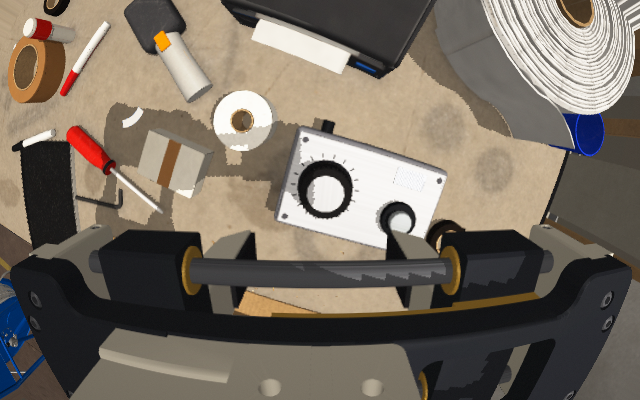

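Call:
{"fn": "move_arm", "kwargs": {"deltas": [{"x": 0.5, "y": 0.06, "z": 0.05, "roll": 0}, {"x": 0.5, "y": 0.05, "z": 0.05, "roll": 0}, {"x": 0.5, "y": 0, "z": 0, "roll": 0}, {"x": 0, "y": 0, "z": 0, "roll": 0}, {"x": 0, "y": 0, "z": 0, "roll": 0}, {"x": 0, "y": 0, "z": 0, "roll": 0}]}}

```text
time: 2.37
tool_pos: [569.9, 126.2, 192.9]
tcp_rot: [2.794, 1.569, -0.042]
contact_force: [-0.2, 0.9, 0.1]
grip_width: 73.4
```

Run:
```python
from h import *
o,R=st([571.5,132,78])
im=bot.capture("wrist")
m=bot.camera_model("wrist");H=np.array(m["hand_eye"]);f=200/np.tan(np.radians(m["fovy"]/2))
im=np.ascontiguousarray(im[:,:,::-1])
big=cv2.resize(im[90:260,230:430],None,fx=4,fy=4,interpolation=cv2.INTER_CUBIC)[:600]
np.save("w3.npy",np.r_[o["tool_pos"],R.ravel()])
for n,P in dict(dial=(571.5,132,80),but=(562,41.5,67),s1=(615,168.9,48),s4=(526,165.2,48),s2=(621,7.6,48)).items():
    c=np.linalg.inv(H)@np.r_[R.T@(np.array(P)-o["tool_pos"]),1];c=c[:3]
    r=np.hypot(c[0],c[1]);a=np.arctan2(r,c[2]);u,v=m["cx"]+f*a*c[0]/r,m["cy"]+f*a*c[1]/r
    print(n,u,v)
    cv2.drawMarker(big,(int((u-230+.5)*4),int((v-90+.5)*4)),(0,0,255),cv2.MARKER_CROSS,14,1)
cv2.imwrite("pics/w3.png",big)
```

```text
t 2.3667 pos [569.915 126.216 192.931] q6 1.3524740735297376 yaw_y -72.51443066382299 F [-0.157  0.888  0.059] M [ 0.056 -0.028 -0.016] tau6 -0.004194794601062313 w 73.42098304205457
rows sum [ 2.873 -0.127 -0.077]
dial 313.06531544613176 202.04786058033747
but 404.52578264959595 236.34178665180033
s1 288.9412934256197 135.98286398295986
s4 267.0122504072442 226.86649023539618
s2 451.2678529424878 183.6542432382895
```

View pics/w3.png

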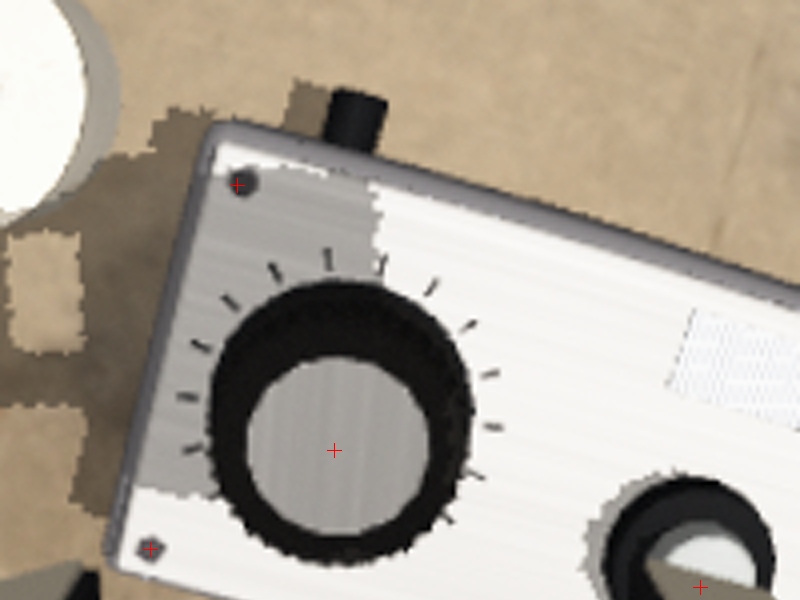

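Call:
{"fn": "move_arm", "kwargs": {"deltas": [{"x": 0.4, "y": -0.06, "z": -0.045, "roll": 0}, {"x": 0.4, "y": -0.056, "z": -0.042, "roll": 0}, {"x": 0.4, "y": 0, "z": 0, "roll": 0}, {"x": 0.4, "y": 0, "z": 0, "roll": 0}, {"x": 0.4, "y": 0, "z": 0, "roll": 0}, {"x": 0.4, "y": 0, "z": 0, "roll": 0}, {"x": 0.3, "y": 0, "z": 0, "roll": 0}, {"x": 0.14, "y": 0, "z": 0, "roll": 0}, {"x": 0, "y": 0, "z": 0, "roll": 0}, {"x": 0, "y": 0, "z": 0, "roll": 0}, {"x": 0, "y": 0, "z": 0, "roll": 0}]}}

```text
time: 3.33
tool_pos: [572.3, 132.2, 79.4]
tcp_rot: [2.888, 1.568, 0.052]
contact_force: [-0.2, 0.1, -0.4]
grip_width: 73.4
```

```bash
python3 -c "
from h import *
st([572,131.7,79])"
```

```text
t 3.3333 pos [572.266 132.24   79.441] q6 1.3617510119874765 yaw_y -72.47782220746754 F [-0.202  0.088 -0.449] M [ 0.005  0.022 -0.027] tau6 -0.0005908754974370822 w 73.40901314789684
rows sum [0.011 0.011 0.01 ]
```

Call:
{"fn": "move_arm", "kwargs": {"deltas": [{"x": 0, "y": 0.01, "z": 0.01, "roll": 0}, {"x": 0, "y": 0, "z": 0, "roll": 0}, {"x": 0, "y": 0, "z": 0, "roll": 0}, {"x": 0, "y": 0, "z": 0, "roll": 0}, {"x": 0, "y": 0, "z": 0, "roll": 0}, {"x": 0, "y": 0, "z": 0, "roll": 0}], "grip": 0}}

```text
time: 3.83
tool_pos: [571.2, 132.2, 78.6]
tcp_rot: [-2.489, 1.57, 0.959]
contact_force: [-1.7, 3.8, 4.6]
grip_width: 53.7
```

```bash
cat >> h.py <<'E'
def avg(n=4):
    L=[]
    for i in range(n):
        o=bot.get_obs();R=Ro.from_euler("xyz",o["tcp_rot"]).as_matrix()
        L.append(np.r_[o["contact_force"],o["moment"],o["tau"][5],o["joint_positions"][5],np.degrees(np.arctan2(R[1,1],R[0,1]))])
        if i<n-1: bot.capture("side")
    L=np.array(L);print("t",o["time"],"F Mxyz tau6 q6 yaw",L.mean(0),"Mz",L[:,5],"tau",L[:,6],"w",o["grip_width"])
E
python3 -c "
from h import *
avg()"
```

```text
t 3.9833 F Mxyz tau6 q6 yaw [ -1.864   4.112   5.624   0.644   0.363   0.027  -0.004   1.361 -72.475] Mz [ 0.031  0.047  0.033 -0.004] tau [-0.004 -0.004 -0.004 -0.004] w 53.468056222849924
```

Call:
{"fn": "move_arm", "kwargs": {"deltas": [{"x": 0, "y": 0, "z": 0, "roll": -0.5}, {"x": 0, "y": 0, "z": 0, "roll": -0.5}, {"x": 0, "y": 0, "z": 0, "roll": 0}]}}

```text
time: 4.23
tool_pos: [571.2, 132.2, 78.6]
tcp_rot: [-2.544, 1.57, 0.975]
contact_force: [-3.0, 4.1, 4.7]
grip_width: 53.5
```

```bash
python3 -c "
from h import *
avg()"
```

```text
t 4.3833 F Mxyz tau6 q6 yaw [ -2.048   3.981   4.824   0.665   0.361  -0.104  -0.251   1.291 -68.451] Mz [-0.129 -0.085 -0.078 -0.122] tau [-0.54  -0.259 -0.121 -0.085] w 53.33845475298585
```

Call:
{"fn": "move_arm", "kwargs": {"deltas": [{"x": 0, "y": 0, "z": 0, "roll": -0.5}, {"x": 0, "y": 0, "z": 0, "roll": -0.5}, {"x": 0, "y": 0, "z": 0, "roll": -0.5}, {"x": 0, "y": 0, "z": 0, "roll": -0.5}, {"x": 0, "y": 0, "z": 0, "roll": 0}]}}

```text
time: 4.8
tool_pos: [571.3, 132.1, 78.6]
tcp_rot: [-3.001, 1.57, 0.658]
contact_force: [-2.0, 3.3, 5.7]
grip_width: 53.5
```

```bash
python3 -c "
from h import *
avg()"
```

```text
t 4.95 F Mxyz tau6 q6 yaw [ -2.088   3.985   5.32    0.643   0.295   0.109  -0.062   1.151 -60.422] Mz [0.152 0.1   0.094 0.089] tau [-0.344 -0.07   0.065  0.101] w 53.66902904464211
```

Call:
{"fn": "move_arm", "kwargs": {"deltas": [{"x": 0, "y": 0, "z": 0, "roll": -1}, {"x": 0, "y": 0, "z": 0, "roll": -1}, {"x": 0, "y": 0, "z": 0, "roll": -1}, {"x": 0, "y": 0, "z": 0, "roll": -1}, {"x": 0, "y": 0, "z": 0, "roll": -1}, {"x": 0, "y": 0, "z": 0, "roll": -1}, {"x": 0, "y": 0, "z": 0, "roll": -1}, {"x": 0, "y": 0, "z": 0, "roll": -0.6}, {"x": 0, "y": 0, "z": 0, "roll": -0.4}, {"x": 0, "y": 0, "z": 0, "roll": -0.25}, {"x": 0, "y": 0, "z": 0, "roll": -0.25}, {"x": 0, "y": 0, "z": 0, "roll": 0}, {"x": 0, "y": 0, "z": 0, "roll": 0}, {"x": 0, "y": 0, "z": 0, "roll": 0}]}}

```text
time: 6.12
tool_pos: [571.4, 132.0, 78.6]
tcp_rot: [2.505, 1.57, 0.472]
contact_force: [-0.8, 3.1, 5.1]
grip_width: 53.5
```

```bash
python3 -c "
from h import *
avg(6)"
```

```text
t 6.3667 F Mxyz tau6 q6 yaw [ -1.335   3.154   4.813   0.522   0.185  -0.102  -0.105   0.558 -26.492] Mz [-0.053 -0.14  -0.065 -0.078 -0.131 -0.143] tau [-0.107 -0.105 -0.105 -0.104 -0.104 -0.104] w 52.99584231865267
```

Call:
{"fn": "move_arm", "kwargs": {"deltas": [{"x": 0, "y": 0, "z": 0, "roll": -0.25}, {"x": 0, "y": 0, "z": 0, "roll": 0}, {"x": 0, "y": 0, "z": 0, "roll": 0}, {"x": 0, "y": 0, "z": 0, "roll": 0}, {"x": 0, "y": 0, "z": 0, "roll": 0}]}}

```text
time: 6.78
tool_pos: [571.4, 132.0, 78.6]
tcp_rot: [2.435, 1.57, 0.42]
contact_force: [-1.7, 3.9, 5.8]
grip_width: 53.6
```

```bash
python3 -c "
from h import *
avg(4)"
```

```text
t 6.9333 F Mxyz tau6 q6 yaw [ -1.41    3.692   5.372   0.517   0.193  -0.096  -0.102   0.541 -25.49 ] Mz [-0.07  -0.113 -0.087 -0.113] tau [-0.102 -0.102 -0.102 -0.103] w 53.959941186327896
```

Call:
{"fn": "move_arm", "kwargs": {"deltas": [{"x": 0, "y": 0, "z": 0, "roll": -1}, {"x": 0, "y": 0, "z": 0, "roll": -1}, {"x": 0, "y": 0, "z": 0, "roll": -1}, {"x": 0, "y": 0, "z": 0, "roll": -0.75}, {"x": 0, "y": 0, "z": 0, "roll": -0.5}, {"x": 0, "y": 0, "z": 0, "roll": -0.3}, {"x": 0, "y": 0, "z": 0, "roll": -0.25}, {"x": 0, "y": 0, "z": 0, "roll": -0.2}, {"x": 0, "y": 0, "z": 0, "roll": 0}, {"x": 0, "y": 0, "z": 0, "roll": 0}, {"x": 0, "y": 0, "z": 0, "roll": 0}, {"x": 0, "y": 0, "z": 0, "roll": 0}]}}

```text
time: 7.93
tool_pos: [571.5, 131.9, 78.6]
tcp_rot: [1.975, 1.57, 0.308]
contact_force: [-1.1, 3.5, 5.1]
grip_width: 53.3
```

```bash
python3 -c "
from h import *
avg(4)"
```

```text
t 8.0833 F Mxyz tau6 q6 yaw [-0.752  3.103  5.129  0.579  0.046 -0.105 -0.103  0.192 -5.506] Mz [-0.093 -0.128 -0.076 -0.121] tau [-0.103 -0.103 -0.103 -0.103] w 53.302009863769904
```

Call:
{"fn": "move_arm", "kwargs": {"deltas": [{"x": 0, "y": 0, "z": 0, "roll": -1}, {"x": 0, "y": 0, "z": 0, "roll": -1}, {"x": 0, "y": 0, "z": 0, "roll": -1}, {"x": 0, "y": 0, "z": 0, "roll": -0.75}, {"x": 0, "y": 0, "z": 0, "roll": -0.5}, {"x": 0, "y": 0, "z": 0, "roll": -0.3}, {"x": 0, "y": 0, "z": 0, "roll": -0.25}, {"x": 0, "y": 0, "z": 0, "roll": -0.2}, {"x": 0, "y": 0, "z": 0, "roll": 0}, {"x": 0, "y": 0, "z": 0, "roll": 0}, {"x": 0, "y": 0, "z": 0, "roll": 0}, {"x": 0, "y": 0, "z": 0, "roll": 0}]}}

```text
time: 9.08
tool_pos: [571.7, 131.9, 78.6]
tcp_rot: [1.675, 1.569, 0.356]
contact_force: [-0.4, 3.8, 5.2]
grip_width: 53.4
```

```bash
python3 -c "
from h import *
avg(4)"
```

```text
t 9.2333 F Mxyz tau6 q6 yaw [-0.332  3.716  5.497  0.633 -0.07  -0.241 -0.244 -0.157 14.464] Mz [-0.239 -0.245 -0.26  -0.218] tau [-0.244 -0.243 -0.243 -0.244] w 53.074736065746364
```

Torque has doubled to 0.244 N m, as predicted for the stop, against about 0.105 at the same phase of the ordinary clicks. So click zero is 80° back from the start, at yaw +7.5°. Next I turn 87° clockwise, to yaw −72.5°.

Call:
{"fn": "move_arm", "kwargs": {"deltas": [{"x": 0, "y": 0, "z": 0, "roll": 0.5}, {"x": 0, "y": 0, "z": 0, "roll": 1}, {"x": 0, "y": 0, "z": 0, "roll": 1}, {"x": 0, "y": 0, "z": 0, "roll": 1}, {"x": 0, "y": 0, "z": 0, "roll": 1}, {"x": 0, "y": 0, "z": 0, "roll": 1}, {"x": 0, "y": 0, "z": 0, "roll": 1}, {"x": 0, "y": 0, "z": 0, "roll": 1}, {"x": 0, "y": 0, "z": 0, "roll": 1}, {"x": 0, "y": 0, "z": 0, "roll": 1}, {"x": 0, "y": 0, "z": 0, "roll": 1}, {"x": 0, "y": 0, "z": 0, "roll": 1}, {"x": 0, "y": 0, "z": 0, "roll": 1}, {"x": 0, "y": 0, "z": 0, "roll": 1}, {"x": 0, "y": 0, "z": 0, "roll": 1}, {"x": 0, "y": 0, "z": 0, "roll": 1}, {"x": 0, "y": 0, "z": 0, "roll": 1}, {"x": 0, "y": 0, "z": 0, "roll": 1}, {"x": 0, "y": 0, "z": 0, "roll": 1}, {"x": 0, "y": 0, "z": 0, "roll": 1}]}}

```text
time: 10.9
tool_pos: [571.2, 132.1, 78.5]
tcp_rot: [-2.803, 1.57, 0.798]
contact_force: [-1.3, 4.9, 5.4]
grip_width: 53.3
```

Call:
{"fn": "move_arm", "kwargs": {"deltas": [{"x": 0, "y": 0, "z": 0, "roll": 1}, {"x": 0, "y": 0, "z": 0, "roll": 0.8}, {"x": 0, "y": 0, "z": 0, "roll": 0.435}, {"x": 0, "y": 0, "z": 0, "roll": 0}, {"x": 0, "y": 0, "z": 0, "roll": 0}, {"x": 0, "y": 0, "z": 0, "roll": 0}, {"x": 0, "y": 0, "z": 0, "roll": 0}]}}

```text
time: 11.48
tool_pos: [571.2, 132.2, 78.6]
tcp_rot: [-2.494, 1.57, 0.954]
contact_force: [-1.1, 4.3, 6.4]
grip_width: 53.6
```

```bash
python3 -c "
from h import *
avg(5)"
```

```text
t 11.6833 F Mxyz tau6 q6 yaw [ -1.63    4.325   6.438   0.777   0.339  -0.022  -0.011   1.36  -72.437] Mz [-0.028 -0.027 -0.03  -0.033  0.011] tau [-0.01  -0.011 -0.011 -0.011 -0.011] w 53.29686037834685
```

Call:
{"fn": "move_arm", "kwargs": {"deltas": [{"x": 0, "y": 0, "z": 0, "roll": 0}, {"x": 0, "y": 0, "z": 0, "roll": 0}, {"x": 0, "y": 0, "z": 0, "roll": 0}, {"x": 0, "y": 0, "z": 0, "roll": 0}, {"x": 0, "y": 0, "z": 0, "roll": 0}, {"x": -0.3, "y": 0, "z": 0, "roll": 0}, {"x": -0.6, "y": 0, "z": 0, "roll": 0}, {"x": -0.8, "y": 0, "z": 0, "roll": 0}, {"x": -0.6, "y": 0, "z": 0, "roll": 0}, {"x": 0, "y": 0, "z": 0, "roll": 0}], "grip": 0.8}}

```text
time: 12.52
tool_pos: [573.8, 131.8, 175.4]
tcp_rot: [2.898, 1.561, 0.064]
contact_force: [1.4, 0.1, 1.3]
grip_width: 73.4
```

Run:
```python
from h import *
o,R=st([562.3,41.4,120])
cv2.imwrite("pics/s4.png",cv2.resize(bot.capture("side")[150:290,240:340,::-1],None,fx=4,fy=4,interpolation=cv2.INTER_CUBIC))
```

```text
t 12.5167 pos [573.804 131.794 175.447] q6 1.3599283887831144 yaw_y -72.42279392440794 F [1.44  0.139 1.286] M [ 0.056 -0.085  0.024] tau6 -0.0046266896242741495 w 73.40334268798281
rows sum [1.382 2.064 0.969]
```

View pics/s4.png

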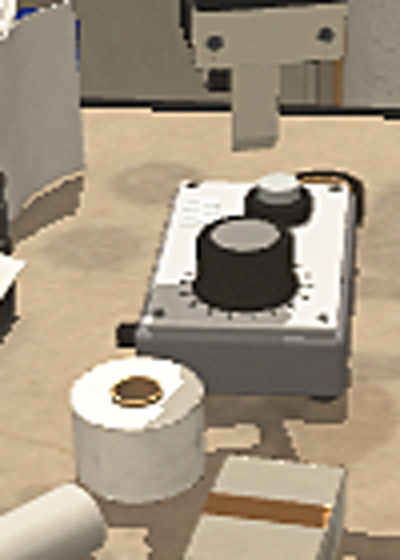

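The gripper is clear and the bystanders and box look unchanged. Next I close the gripper and move over the button.

Call:
{"fn": "move_arm", "kwargs": {"deltas": [{"x": 0, "y": 0.5, "z": 0.24, "roll": 0}, {"x": 0, "y": 0.6, "z": 0.28, "roll": 0}, {"x": 0, "y": 0.6, "z": 0.28, "roll": 0}, {"x": 0.2, "y": 0.36, "z": 0.17, "roll": 0}, {"x": 0.5, "y": 0, "z": 0, "roll": 0}, {"x": 0.5, "y": 0, "z": 0, "roll": 0}, {"x": 0.3, "y": 0, "z": 0, "roll": 0}, {"x": 0.13, "y": 0, "z": 0, "roll": 0}, {"x": 0, "y": 0, "z": 0, "roll": 0}, {"x": 0, "y": 0, "z": 0, "roll": 0}, {"x": 0, "y": 0, "z": 0, "roll": 0}], "grip": 0}}

```text
time: 13.48
tool_pos: [559.5, 41.5, 105.5]
tcp_rot: [2.635, 1.57, -0.199]
contact_force: [0.2, 0.2, -0.6]
grip_width: 4.8
```

Run:
```python
from h import *
o,R=st([562.3,41.4,92])
```

```text
t 13.4833 pos [559.482  41.465 105.463] q6 1.201281026534475 yaw_y -72.40628556653994 F [ 0.227  0.217 -0.592] M [-0.006 -0.004 -0.019] tau6 4.135902372581768e-05 w 4.782636945414996
rows sum [ 0.337  0.023 -0.066]
```

Call:
{"fn": "move_arm", "kwargs": {"deltas": [{"x": 0.15, "y": 0.02, "z": -0.066, "roll": 0}, {"x": 0.1, "y": 0, "z": 0, "roll": 0}, {"x": 0.06, "y": 0, "z": 0, "roll": 0}, {"x": 0, "y": 0, "z": 0, "roll": 0}, {"x": 0, "y": 0, "z": 0, "roll": 0}, {"x": 0, "y": 0, "z": 0, "roll": 0}]}}

```text
time: 13.98
tool_pos: [562.3, 41.4, 93.0]
tcp_rot: [2.763, 1.569, -0.071]
contact_force: [1.9, -1.1, 2.3]
grip_width: 0.8
```

Call:
{"fn": "move_arm", "kwargs": {"deltas": [{"x": 0.05, "y": 0, "z": 0, "roll": 0}, {"x": 0.05, "y": 0, "z": 0, "roll": 0}, {"x": 0, "y": 0, "z": 0, "roll": 0}, {"x": 0, "y": 0, "z": 0, "roll": 0}, {"x": 0, "y": 0, "z": 0, "roll": 0}]}}

```text
time: 14.4
tool_pos: [562.3, 41.4, 89.2]
tcp_rot: [2.772, 1.569, -0.063]
contact_force: [0.5, 0.6, 8.3]
grip_width: 0.5
```

```bash
python3 -c "
from h import *
avg(4);st()"
```

```text
t 14.55 F Mxyz tau6 q6 yaw [  0.701   0.506   7.499   0.087  -0.124  -0.015   0.      1.202 -72.42 ] Mz [-0.022 -0.035  0.    -0.003] tau [0. 0. 0. 0.] w 0.16444794744026162
t 14.55 pos [562.323  41.439  89.226] q6 1.2016417272907358 yaw_y -72.42023062284888 F [1.016 0.391 6.455] M [ 0.127 -0.13  -0.003] tau6 0.00023603316549269948 w 0.16444794744026162
```

Call:
{"fn": "move_arm", "kwargs": {"deltas": [{"x": 0.025, "y": 0, "z": 0, "roll": 0}, {"x": 0, "y": 0, "z": 0, "roll": 0}, {"x": 0, "y": 0, "z": 0, "roll": 0}, {"x": 0, "y": 0, "z": 0, "roll": 0}]}}

```text
time: 14.88
tool_pos: [562.4, 41.4, 89.1]
tcp_rot: [2.743, 1.569, -0.092]
contact_force: [-1.7, 1.1, 14.1]
grip_width: 0.5
```

```bash
python3 -c "
from h import *
avg(4);st()
cv2.imwrite('pics/s5.png',cv2.resize(bot.capture('side')[150:230,260:360,::-1],None,fx=6,fy=6,interpolation=cv2.INTER_CUBIC))"
```

```text
t 15.0333 F Mxyz tau6 q6 yaw [ -1.384   0.478  14.218   0.111   0.272   0.012   0.      1.202 -72.414] Mz [ 0.033  0.031 -0.027  0.011] tau [0. 0. 0. 0.] w 0.7410972655305099
t 15.0333 pos [562.379  41.457  89.088] q6 1.201620019186178 yaw_y -72.41300965801254 F [-1.219  0.672 13.698] M [0.122 0.278 0.011] tau6 9.091070978684002e-05 w 0.7410972655305099
```

View pics/s5.png

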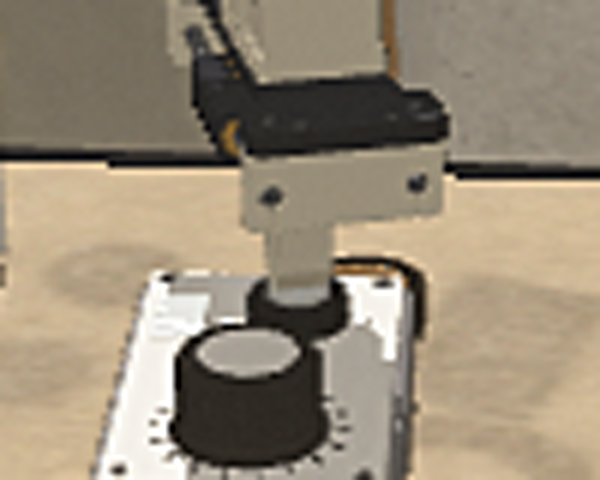

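The tool stops hard at TCP z 89.1 with 14 N, and a sliver of steel shows between finger and housing. I'll measure the spring force on the way up to confirm the full travel.

Call:
{"fn": "move_arm", "kwargs": {"deltas": [{"x": -0.05, "y": 0, "z": 0, "roll": 0}, {"x": 0, "y": 0, "z": 0, "roll": 0}, {"x": 0, "y": 0, "z": 0, "roll": 0}, {"x": 0, "y": 0, "z": 0, "roll": 0}]}}

```text
time: 15.42
tool_pos: [562.3, 41.4, 89.7]
tcp_rot: [2.781, 1.569, -0.054]
contact_force: [2.4, 1.3, 4.7]
grip_width: 0.5
```

```bash
python3 -c "
from h import *
avg(4);st()"
```

```text
t 15.5667 F Mxyz tau6 q6 yaw [  3.359   1.19    4.42    0.127  -0.572  -0.024   0.      1.202 -72.421] Mz [-0.026  0.009 -0.056 -0.024] tau [0. 0. 0. 0.] w 0.20040244721765502
t 15.5667 pos [562.302  41.419  89.611] q6 1.201628700294838 yaw_y -72.42248739063868 F [4.318 1.117 4.549] M [ 0.127 -0.635 -0.024] tau6 0.0001953690662048757 w 0.20040244721765502
```

Call:
{"fn": "move_arm", "kwargs": {"deltas": [{"x": -0.05, "y": 0, "z": 0, "roll": 0}, {"x": 0, "y": 0, "z": 0, "roll": 0}, {"x": 0, "y": 0, "z": 0, "roll": 0}, {"x": 0, "y": 0, "z": 0, "roll": 0}]}}

```text
time: 15.9
tool_pos: [561.7, 41.4, 91.4]
tcp_rot: [0.137, 1.57, -2.698]
contact_force: [2.4, 0.2, 3.9]
grip_width: 0.1
```

```bash
python3 -c "
from h import *
avg(4);st()"
```

```text
t 16.05 F Mxyz tau6 q6 yaw [  2.376   0.194   4.034   0.038  -0.439   0.019  -0.      1.202 -72.422] Mz [0.012 0.05  0.002 0.01 ] tau [ 0. -0. -0. -0.] w 0.11915900334391687
t 16.05 pos [561.711  41.358  91.372] q6 1.201686377978999 yaw_y -72.42543672295659 F [2.634 0.608 4.717] M [ 0.01  -0.468  0.01 ] tau6 -2.0574939298967365e-05 w 0.11915900334391687
```

Call:
{"fn": "move_arm", "kwargs": {"deltas": [{"x": -0.05, "y": 0, "z": 0, "roll": 0}, {"x": 0, "y": 0, "z": 0, "roll": 0}, {"x": 0, "y": 0, "z": 0, "roll": 0}, {"x": 0, "y": 0, "z": 0, "roll": 0}]}}

```text
time: 16.38
tool_pos: [561.4, 41.4, 93.3]
tcp_rot: [-0.187, 1.57, -3.022]
contact_force: [1.7, 0.3, 2.3]
grip_width: 0.1
```

```bash
python3 -c "
from h import *
avg(4);st()"
```

```text
t 16.5333 F Mxyz tau6 q6 yaw [  0.933  -0.095   2.371  -0.075  -0.088  -0.008  -0.      1.202 -72.418] Mz [ 0.01  -0.057  0.017 -0.001] tau [-0. -0. -0. -0.] w 0.11269208162404591
t 16.5333 pos [561.4    41.406  93.278] q6 1.2016475059537202 yaw_y -72.41852747287372 F [ 0.761 -0.634  2.542] M [-0.106 -0.064 -0.001] tau6 -4.757081001116603e-05 w 0.11269208162404591
```

The force falls from about 4.5 N to 2.4 N over 3.7 mm, with about 5 N where it stopped hard. So the button was fully down. I lift clear and check.

Call:
{"fn": "move_arm", "kwargs": {"deltas": [{"x": -0.2, "y": 0, "z": 0, "roll": 0}, {"x": -0.5, "y": 0, "z": 0, "roll": 0}, {"x": -0.8, "y": 0, "z": 0, "roll": 0}, {"x": -0.8, "y": 0, "z": 0, "roll": 0}, {"x": -0.5, "y": 0, "z": 0, "roll": 0}, {"x": 0, "y": 0, "z": 0, "roll": 0}, {"x": 0, "y": 0, "z": 0, "roll": 0}, {"x": 0, "y": 0, "z": 0, "roll": 0}, {"x": 0, "y": 0, "z": 0, "roll": 0}]}}

```text
time: 17.28
tool_pos: [560.9, 41.5, 204.0]
tcp_rot: [-0.348, 1.568, 3.101]
contact_force: [-0.9, -0.1, 0.2]
grip_width: 0.4
```

```bash
python3 -c "
from h import *
st()
cv2.imwrite('pics/s6.png',cv2.resize(bot.capture('side')[150:310,240:350,::-1],None,fx=3.7,fy=3.7,interpolation=cv2.INTER_CUBIC))"
```

```text
t 17.2833 pos [560.881  41.504 204.033] q6 1.2016082332360576 yaw_y -72.41878595661301 F [-0.927 -0.132  0.226] M [ 0.012 -0.019  0.016] tau6 -5.52757387595193e-05 w 0.3580908222853973
```

View pics/s6.png

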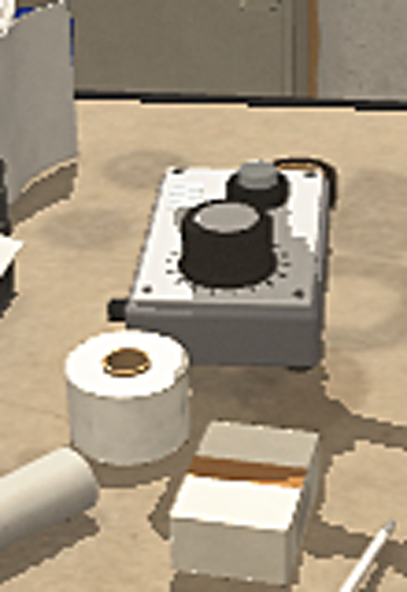

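The button is up at about (258,175) in the crop, the bystanders are in place, and the gripper touches nothing. I'm handing in.

```bash
python3 -c "
from plant import bot
print(bot.close_job())"
```

```text
the job is handed in; nothing more can be done
None
```

The dial is on the fourth click, the button has been pressed fully down and has come up again, and the job was handed in at about 17 s. No verdict was reported.

- **End stop:** I turned the dial 87° anticlockwise, checking the torque at each click from 40° onwards. It read about 0.10 N m at the ordinary clicks and 0.244 N m at the stop, below the 0.35 N m limit. The dial had started on click 4.
- **Fourth click:** I turned it 87° clockwise, which is 7° back to click zero plus 80°. Before I let go, the leftover torque was only about 0.01 N m, so it was resting on a click. The dial has no pointer, so the count rests on angle and torque alone.
- **Button:** It stopped hard when fully down, at 14 N. On the way up, the force fell from about 4.5 to 2.4 N over 3.7 mm, which fits the stated spring. The top of the button was about 3 mm higher than my first image estimate.
- **Last checks:** The final picture shows the button up and the label roll and carton where they were. The tape is only partly visible behind the box, but the gripper did not go near it. The force reading was about zero, with the gripper well clear at TCP height 204 mm.

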